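# Cock and fire a spring capping press

### The arm

A 7-joint arm with a two-finger parallel gripper is mounted at the origin on a cart in front of the work surface, level with it; the furniture and walls round the work are solid. World frame = base frame: x ahead of the robot, y to its left, z up, the work surface at z = 0. Lengths are in m, angles in rad, forces in N, time in s.
With the tool pointing down it reaches from about 0.35 to 0.9 m from the base axis. Payload 8.1 kg.
Tool frame: the origin (TCP) lies on the front face of the gripper's body, between the roots of the fingers; the fingertips stand 66 mm ahead of it and the grasp point (between the pads) lies 47 mm ahead of it (arm.finger_overhang is the distance from the TCP to the fingertips, in m); z points along the fingers, y is the line along which they close (so a half turn about z gives the same grasp; the last joint's range is limited). The gripper opens to 92 mm and grips with 3 to 60 N. Pads are 19 mm wide; open, the fingers measure 130 mm over their backs; the gripper's body (75 mm by 190 mm) begins 47 mm behind the grasp point.
Start: joints at [-1.247, 0.434, 0.025, 1.573, -0.012, 1.134, -0.075], TCP at [0.259, 0.569, 0.292] pointing down, gripper open.
Joint ranges: [-2.62, 2.62], [-0.44, 2.09], [-1.27, 1.32], [0.08, 2.57], [-1.32, 4.46], [0.12, 2], [-2.74, 2.74]. Speed limits (rad/s): [2.22, 2.22, 3.01, 3.01, 3.14, 3.14, 3.14].

### API

Orientations are given as a rotation vector (axis times angle).
In Python, from cell import readout, cams, workorder, spotter, arm gives the robot as it stands.
- The arm moves only by the shell command python3 -m creep 'ROWS' [FORCE]. ROWS is a JSON list of rows, 1 to 10 of them, each of 5 numbers: dx, dy, dz in m, then a turn about the tool's z in rad, then the opening from 0.0 (shut) to 1.0 (fully open); each row shifts and turns the commanded pose from where the row before left it, along the tool's axes as they then stand; what a row does not reach is not made up. A row lasts 1/10 s, in which the tool goes at most 0.05 m and 0.15 rad, less where a joint would pass 70% of its speed; a pose out of reach is approached as far as the arm can. The fingers move at their own pace and stop on an object; FORCE is the grip in N (left out, the last holds). Time passes only in rows, so rows that do not move let the fingers close. It prints the time, the measured TCP pose, the force, the opening and the grip force at its end.
- readout.observe(): the state, without advancing time (a new reading comes with each control period).
- cams.get_image(name): name is "scene" or "top" or "wrist"; returns a dict with "image" (400x640x3 uint8, blue, green, red), "fx", "fy", "cx", "cy" (pixels), "cam_to_world" (4x4, takes a point from camera to world coordinates); the wrist camera has in their place "mount" (4x4, takes a point from camera to tool coordinates, whose origin is the TCP and whose axes are the flange's). Camera axes: x right, y down, z forward; pixel columns grow to the right and rows downward; lengths in m; the calibration is good to about 2 mm. A picture is of the moment at which its call begins: read the wrist's pose just before it. There is no depth.
- workorder.sign_off(): hands the job in; it is judged then, once.
Trained networks look in a picture, given as the dict that the camera call returned (one of the last four; its "shot" number tells which), for a name from the list of things; names that differ only in an ending like _2 or _b are one class to them, and where a whole thing is asked for, a point or a joint stands for the part that bears it (a point fixed in the world has none). Each returns a list of dicts, best first, with "score" (0 to 1); they miss things now and then, are a little off and sometimes report something else, mostly with a low value. They report only what shows in the picture. A call takes as long as a camera call.
- spotter.boxes_of(picture, name): "centre" ([x, y, z] in m, in the coordinates of the camera as it stood for that picture, good to about 4 mm: the middle of the surface that is visible of it).
The state is a dict: "clock": time; "joints": joint angles; "dq": joint speeds; "joint_efforts": joint torques, N m; "position": TCP position; "ee_rot": TCP orientation; "force": force on the tool from outside, world axes, zero at the start; "ft_torque": the same for the moment, N m; "width": opening from 0.0 (shut) to 1.0 (fully open); "gripper_force": force on a finger pad.
Only numpy, scipy, OpenCV 4.12 (cv2) and the standard library are available. Lean on these libraries where they do the work, as an engineer would, in place of code of your own. Each camera call takes 0.05 s, during which the arm holds its last target. There are 200 camera calls.

### The job

A refilled herb jar stands in the spring capping press with its push-on cap only started. Draw the striker gently up by its knob until you feel the sear catch, without forcing it hard into the buffer above, let go so that it stays cocked by itself, then press the trip lever so that one blow of the striker knocks the cap fully home. Do not push the cap down any other way, press the lever gently, and leave the other things where they are.

Things in the scene. Friction and masses are not known exactly. Their poses are not given: they have to be found in the camera images.
- press: Fixed spring capping press on the wooden board that covers the hob; grey foot 138 x 110 mm, aluminium column and arms, 222 mm high. Origin: on the board under the vertical axis of the striker. x points from that axis to the column (52 to 76 mm out), y to the trip lever, z up. The striker's rod passes through a lower arm (122 to 132 mm high) and the crown (212 to 222 mm).
- gate (a point): Point on the striker's axis 180 mm above the board (all heights here are from the press's origin), level with the top of the sear's nose. A brass collar on the rod (36 mm across, 16 mm high, conical top) is clamped at a height that varies; once its underside is drawn above this point the nose springs under it and holds. Only then, about 2.5 mm further, the collar's top meets the buffer.
- crown: Top arm of the press (98 x 40 mm, 10 mm thick, brass bush to 225 mm above the board, fixed to the column), with a sprung rubber buffer ring under it round the rod. Origin: on the striker's axis, at the arm's underside. The buffer yields about 2 N per mm; it must not be pressed with more than 10 N.
- striker: The striker: steel rod with a 28 mm foot disc below and a dark ribbed knob on top (29 mm across, 34 mm high, its underside 237 mm above the board at the start). Origin: centre of the foot's underside, 67 mm above the board at the start, when it rests on the started cap; it only moves straight up and down, and goes 5 mm lower when the cap is home.
- knob_mid (a point): Middle of the knob, the point to grip, 254 mm above the board at the start. Drawn up, the sear catches after 26 to 40 mm. The pull is about 7 N at first and grows 0.15 N per mm (11 to 13 N at the catch), plus up to about 3 N in the last 12 mm before the catch, while the cone spreads the sear. Let go before the catch, the striker flies down.
- sear: Sear and trip lever in one: a bell crank whose pivot (its origin) is 30 mm from the striker's axis on the press's y side, 145 mm up. Its nose stands beside the rod; its arm runs up and out along y to a dark pad. Pressing the pad down 9 to 18 mm (it also moves out half as much) draws the nose from under the collar. It takes 3 to 9 N; the stop is about 25 mm down; it springs back.
- trip_pad (a point): Centre of the top of the trip lever's pad (26 x 24 mm), 105 mm from the striker's axis and 194 mm above the board when at rest.
- cap (a joint): How far the wooden cap (46 mm across, 16 mm high) has been driven down onto the glass jar, in m: 0 at the start (5 mm proud of the shoulder), 0.005 fully home. It slides only under more than about 20 N.
- cap_top (a point): Centre of the cap's top, under the striker's foot, 67 mm above the board at the start.
- spice_2: Loose glass spice jar with a brown label and dark cap, 41 mm across, 105 mm high, behind or beside the press. Origin: centre of its underside.
- spice_3: Loose glass spice jar with a dark label and cap, 41 mm across, 105 mm high, behind or beside the press. Origin: centre of its underside.
- salt_shaker: Loose glass salt shaker, 44 mm across, 90 mm high, behind or beside the press. Origin: centre of its underside.
- garlic_1: Loose garlic bulb, 60 mm across, 58 mm high, right of the press. Origin: underside.
- lemon_1: Loose lemon, 78 x 55 x 56 mm, right behind the press. Origin: underside.

How it is judged:
By the outcome, as a careful person would: the job done as asked, in the order asked, and still so for the second after the job is handed in, with the robot touching nothing.
It also fails if it takes over 64 s, if anything falls off the work surface, if the arm or the gripper's body presses on something with over 40 N, if the wrist force passes 120 N, or if a joint passes its speed limit or range.

## Working session

There is one attempt and no reset: what is moved stays moved. The work goes in short steps, Python scripts to look and compute and a shell command to move; the robot and the scene stay as the last step left them, time stands still between calls to the robot, and variables do not carry over. Pictures are saved under pics/ and viewed, at most 10 in all, crops included, and the job is handed in when it is done.

```bash
mkdir -p pics; ls
cat > h.py <<'E'
import numpy as np, cv2
from cell import readout, cams, workorder, spotter, arm
from scipy.spatial.transform import Rotation as R
def c2w(p,st=None):
    if "cam_to_world" in p: return np.array(p["cam_to_world"])
    T=np.eye(4);T[:3,:3]=R.from_rotvec(st["ee_rot"]).as_matrix();T[:3,3]=st["position"]
    return T@np.array(p["mount"])
def find(p,n,st=None,k=2):
    T=c2w(p,st)
    for d in spotter.boxes_of(p,n)[:k]:
        c=np.array(d["centre"]); w=T[:3,:3]@c+T[:3,3]
        print(n,round(d["score"],2),w.round(4),"px",(p["fx"]*c[0]/c[2]+p["cx"]).round(),(p["fy"]*c[1]/c[2]+p["cy"]).round())
def proj(p,w,st=None):
    T=np.linalg.inv(c2w(p,st)); c=T[:3,:3]@np.array(w)+T[:3,3]
    return p["fx"]*c[0]/c[2]+p["cx"],p["fy"]*c[1]/c[2]+p["cy"]
E
python3 - <<'E'
from h import *
s=readout.observe();print(s)
for n in ["scene","top"]:
    p=cams.get_image(n);cv2.imwrite(f"pics/{n}0.png",p["image"]);print(n,np.array(p["cam_to_world"]).round(3).tolist(),p["fx"])
    for o in ["press","striker","knob_mid","trip_pad","sear","crown","cap","spice_2","salt_shaker","garlic_1","lemon_1"]: find(p,o)
E
```

```text
pics
{'clock': 0.0, 'joints': array([-1.24660949,  0.43522975,  0.02493734,  1.5740982 , -0.01158443,
        1.13401316, -0.07509752]), 'dq': array([ 2.83425953e-03, -1.00048812e-03, -2.51210130e-04, -9.77490710e-06,
       -4.06724147e-04, -1.41191530e-03,  9.88186843e-04]), 'joint_efforts': array([-9.25662462e-04, -6.67833567e+01,  9.84437875e-01, -3.14466190e+01,
       -6.06315164e-02,  4.25625255e-02,  1.19020106e-04]), 'position': array([0.25857553, 0.56854585, 0.29143986]), 'ee_rot': array([-6.65320497e-01, -3.07013165e+00,  2.50007123e-03]), 'force': array([-0.24836287,  0.4050775 , -0.42926625]), 'ft_torque': array([-0.01385739, -0.01219776, -0.02565697]), 'gripper_force': 0.0, 'width': 0.9992599017899313}
scene [[0.487, -0.475, 0.734, -0.067], [-0.873, -0.247, 0.42, -0.643], [-0.018, -0.845, -0.535, 0.626], [0.0, 0.0, 0.0, 1.0]] 386.3819309108241
press 0.73 [ 0.4935 -0.294   0.0845] px 308.0 252.0
press 0.63 [ 0.4671 -0.2863  0.0779] px 299.0 260.0
striker 0.94 [ 0.4809 -0.2799  0.1855] px 297.0 215.0
striker 0.39 [ 0.6393 -0.4259  0.0546] px 387.0 244.0
knob_mid 0.57 [ 0.
[... 657 characters left out ...]
99  0.0521] px 389.0 245.0
top [[-0.375, -0.891, 0.255, 0.325], [-0.927, 0.361, -0.103, -0.179], [-0.0, -0.275, -0.961, 1.091], [0.0, 0.0, 0.0, 1.0]] 439.7520661521001
press 0.55 [ 0.4834 -0.2675  0.0241] px 324.0 246.0
striker 0.56 [ 0.4812 -0.2704  0.287 ] px 329.0 223.0
knob_mid 0.8 [ 0.4815 -0.2729  0.286 ] px 330.0 223.0
sear 0.64 [ 0.5135 -0.1873  0.2034] px 284.0 233.0
crown 0.78 [ 0.5225 -0.2848  0.2351] px 327.0 208.0
cap 0.67 [ 0.4699 -0.2648  0.0856] px 326.0 248.0
salt_shaker 0.71 [ 0.5369 -0.4728  0.0938] px 396.0 189.0
garlic_1 0.97 [ 0.4529 -0.5004  0.0526] px 418.0 220.0
lemon_1 0.5 [ 0.6259 -0.4216  0.0507] px 359.0 169.0
lemon_1 0.35 [ 0.4773 -0.2765  0.2883] px 333.0 224.0
```

View pics/scene0.png

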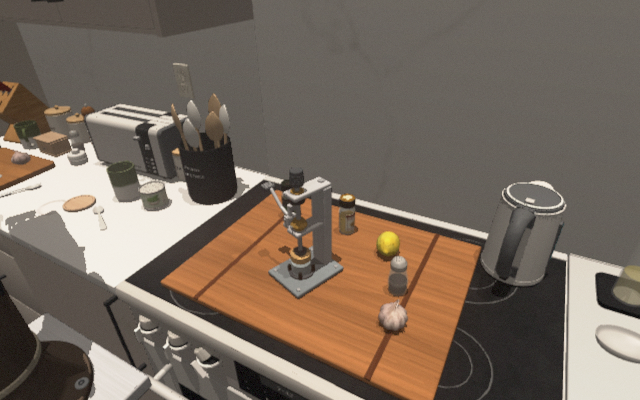

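View pics/top0.png

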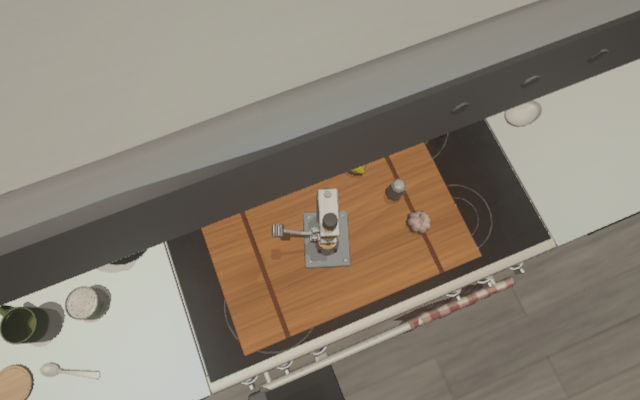

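The scene view shows the press with its knob at about (296,177), the column to the right and behind it, and the pad at about (268,186). In the top view the knob is at (330,221) and the pad at (278,231). I'll zoom in to triangulate.

Run:
```python
import cv2,numpy as np
a=cv2.imread("pics/scene0.png")[155:305,250:350];b=cv2.imread("pics/top0.png")[180:280,260:360]
a=cv2.resize(a,(400,600),interpolation=cv2.INTER_CUBIC);b=cv2.resize(b,(400,400),interpolation=cv2.INTER_CUBIC)
b=cv2.copyMakeBorder(b,0,200,0,0,cv2.BORDER_CONSTANT)
cv2.imwrite("pics/z.png",np.hstack([a,b]))
```

```text
(no output)
```

View pics/z.png

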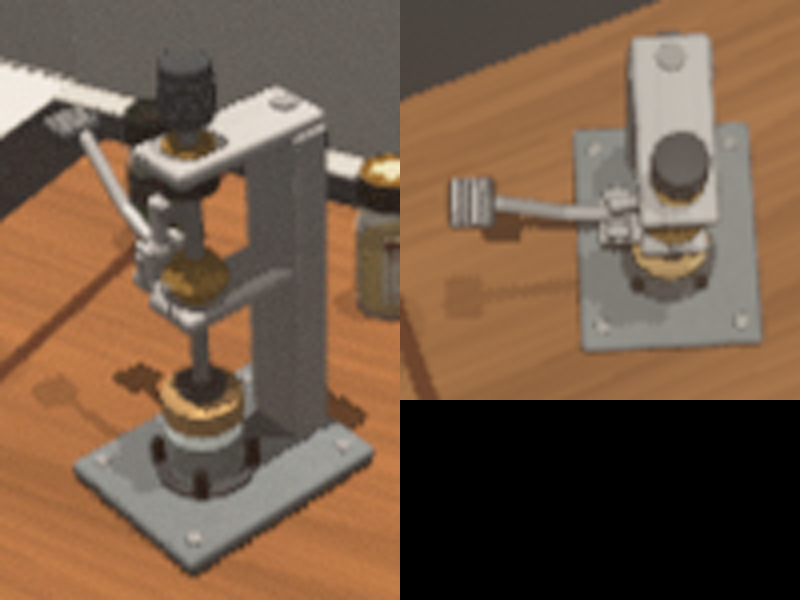

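Run:
```python
from h import *
from scipy.optimize import least_squares
P={n:cams.get_image(n) for n in ["scene","top"]}
pts=[("scene",(0,0,.271),(296.2,169.8)),("scene",(0,0,.254),(296.5,176.8)),("top",(0,0,.271),(330,219.8)),
("scene",(0,.105,.194),(267.7,185.2)),("top",(0,.105,.194),(277.8,230.0)),("scene",(0,0,.067),(300.3,251))]
def W(v,q): c,s=np.cos(v[3]),np.sin(v[3]); return [v[0]+c*q[0]-s*q[1],v[1]+s*q[0]+c*q[1],v[2]+q[2]]
f=lambda v:np.concatenate([np.array(proj(P[n],W(v,q)))-px for n,q,px in pts])
r=least_squares(f,[.48,-.272,.018,-.35]);v=r.x
print(v.round(4),r.fun.round(1))
for q in [(0,0,.254),(0,.105,.194)]: print(np.round(W(v,q),4))
s=readout.observe();M=R.from_rotvec(s["ee_rot"]).as_matrix();print(M.round(3))
```

```text
[ 0.4889 -0.2772  0.0147 -0.3311] [-0.6 -0.4 -0.5  0.4  0.5 -1.4 -0.5 -0.3  0.1 -0.3 -0.2  1. ]
[ 0.4889 -0.2772  0.2687]
[ 0.523  -0.1779  0.2087]
[[-0.91   0.414  0.   ]
 [ 0.414  0.91   0.   ]
 [ 0.     0.    -1.   ]]
```

```bash
python3 -m creep '[[0,0,-0.01,0.147,1],[0,0,-0.01,0.147,1],[0,0,-0.01,0.147,1],[0,0,-0.01,0.147,1],[0,0,-0.01,0.147,1],[0,0,-0.01,0.147,1],[0,0,-0.01,0.147,1],[0,0,-0.01,0.147,1],[0,0,-0.01,0.147,1],[0,0,-0.01,0.147,1]]'
python3 -c "
from h import *
s=readout.observe();print(R.from_rotvec(s['ee_rot']).as_matrix().round(3),s['joints'].round(2),R.from_rotvec(s['ee_rot']).as_matrix().T@(np.array([.489,-.277,.392])-s['position']))"
```

```text
clock: 2.3
position: [0.2587, 0.5689, 0.3927]
ee_rot: [-2.558, -1.824, -0.0]
force: [0.2, -0.7, 0.6]
width: 1.001
gripper_force: 0.0
[[ 0.326  0.945 -0.   ]
 [ 0.945 -0.326  0.   ]
 [ 0.    -0.    -1.   ]] [-1.47  0.38  0.36  1.44 -0.13  1.35 -1.44] [-7.24632139e-01  4.93491991e-01  5.85973511e-04]
```

```bash
python3 -m creep '[[-0.04,0.027,0,0,1],[-0.04,0.027,0,0,1],[-0.04,0.027,0,0,1],[-0.04,0.027,0,0,1],[-0.04,0.027,0,0,1],[-0.04,0.027,0,0,1],[-0.04,0.027,0,0,1],[-0.04,0.027,0,0,1],[-0.04,0.027,0,0,1]]'
python3 -c "
from h import *
s=readout.observe();print(s['joints'].round(2),R.from_rotvec(s['ee_rot']).as_matrix().T@(np.array([.489,-.277,.392])-s['position']))"
```

```text
clock: 3.2
position: [0.3737, 0.148, 0.3924]
ee_rot: [-2.552, -1.831, -0.001]
force: [1.1, 0.7, 0.3]
width: 1.002
gripper_force: 0.0
[-1.12 -0.07  0.59  1.94  0.04  1.26 -0.87] [-3.65709951e-01  2.45273947e-01  1.01101122e-05]
```

```bash
python3 -m creep '[[-0.04,0.027,0,0,1],[-0.04,0.027,0,0,1],[-0.04,0.027,0,0,1],[-0.04,0.027,0,0,1],[-0.04,0.027,0,0,1],[-0.04,0.027,0,0,1],[-0.04,0.027,0,0,1],[-0.04,0.027,0,0,1],[-0.04,0.027,0,0,1],[0,0,0,0,1]]'
python3 - <<'E'
from h import *
s=readout.observe();print(s['joints'].round(2),s['position'],s['force'])
p=cams.get_image("wrist");print(np.array(p["mount"]).round(3),p["fx"])
for o in ["knob_mid","trip_pad","crown"]: find(p,o,s)
for w in [(.4889,-.2772,.2857),(.523,-.1779,.2087)]: print(proj(p,w,s))
cv2.imwrite("pics/w1.png",p["image"])
E
```

```text
clock: 4.2
position: [0.4865, -0.2771, 0.3919]
ee_rot: [2.561, 1.815, -0.007]
force: [-0.3, -1.2, -0.5]
width: 1.001
gripper_force: 0.0
[-0.33  0.37  1.06  1.63 -0.33  1.33  0.45] [ 0.48652301 -0.27714455  0.39194168] [-0.30413143 -1.17572362 -0.52398237]
[[-0.001 -0.967 -0.255  0.069]
 [ 1.    -0.001 -0.001  0.001]
 [ 0.    -0.255  0.967 -0.092]
 [ 0.     0.     0.     1.   ]] 317.80350113098075
knob_mid 0.6 [ 0.4891 -0.2746  0.2833] px 325.0 217.0
trip_pad 0.66 [ 0.5115 -0.1938  0.2113] px 318.0 91.0
trip_pad 0.17 [ 0.456  -0.4965  0.0519] px 352.0 305.0
crown 0.74 [ 0.5265 -0.287   0.2439] px 375.0 200.0
(np.float64(326.0461040798378), np.float64(221.41949797487212))
(np.float64(324.49325345657815), np.float64(66.45736923110428))
```

View pics/w1.png

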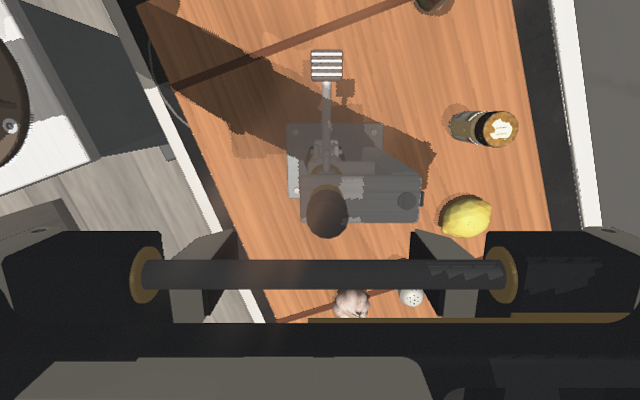

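The wrist view shows the knob's top near (327,216) and the pad at (326,65). Predictions were (326,221) and (324,66), so the pose is confirmed. I'll descend to grip.

```bash
python3 -m creep '[[0.0025,0.002,0.02,0,1],[0,0,0.02,0,1],[0,0,0.018,0,1],[0,0,0.015,0,1],[0,0,0,0,1]]'
```

```text
clock: 4.9
position: [0.4913, -0.2639, 0.3179]
ee_rot: [-2.546, -1.835, 0.0]
force: [-1.1, 0.5, 0.2]
width: 0.998
gripper_force: 0.0
```

Run:
```python
from h import *
s=readout.observe();p=cams.get_image("wrist")
t=cams.get_image("scene")
for w in [(.4889,-.2772,.2857),(.523,-.1779,.2087)]: print(proj(p,w,s))
find(p,"trip_pad",s);find(p,"knob_mid",s);find(t,"knob_mid")
a=cv2.resize(t["image"][130:230,230:360],(520,400),interpolation=cv2.INTER_CUBIC);b=p["image"][:,190:450]
cv2.imwrite("pics/w2.png",np.hstack([b,a]))
s=readout.observe();print(s["clock"],s["position"],s["force"],R.from_rotvec(s['ee_rot']).as_matrix().T@(np.array([.4892,-.2765,.318])-s['position']))
```

```text
(np.float64(326.8616156619532), np.float64(306.91721859079365))
(np.float64(327.70009401926495), np.float64(75.7760916717977))
trip_pad 0.74 [ 0.5144 -0.1892  0.2064] px 320.0 100.0
knob_mid 0.87 [ 0.4868 -0.2745  0.2807] px 321.0 297.0
knob_mid 0.87 [ 0.4818 -0.2797  0.1875] px 297.0 214.0
5.15 [ 0.49175554 -0.2666715   0.3202732 ] [-0.67936634  0.38718914  0.40960507] [-0.010131    0.00071089  0.00227047]
```

View pics/w2.png

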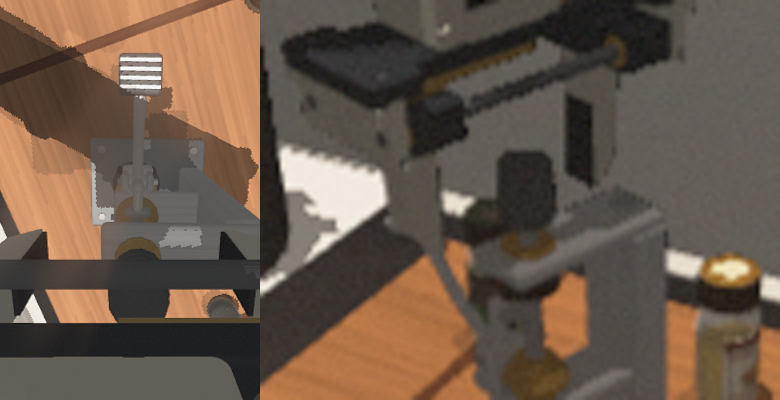

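The wrist view has the pad at (331,73) and the knob at (328,297), about 10 mm off centre along the tool's -x. I'll correct that and then close.

```bash
python3 -m creep '[[-0.005,0.001,0.001,0,1],[-0.005,0.001,0.001,0,1],[0,0,0,0,1],[0,0,0,0,1]]'; python3 -m creep '[[0,0,0,0,0.25],[0,0,0,0,0.25],[0,0,0,0,0.25],[0,0,0,0,0.25],[0,0,0,0,0.25],[0,0,0,0,0.25],[0,0,0,0,0.25]]' 40
```

```text
clock: 5.55
position: [0.4897, -0.2776, 0.3172]
ee_rot: [-2.553, -1.83, 0.0]
force: [-0.1, 0.2, -0.5]
width: 1.006
gripper_force: 0.0
clock: 6.25
position: [0.4899, -0.2772, 0.3172]
ee_rot: [-2.552, -1.831, -0.0]
force: [-0.3, -0.1, -0.5]
width: 0.439
gripper_force: 0.0
```

```bash
python3 -m creep '[[0,0,0,0,0.1],[0,0,0,0,0.1],[0,0,0,0,0.1],[0,0,0,0,0.1],[0,0,0,0,0.1],[0,0,0,0,0.1]]' 45
```

```text
clock: 6.85
position: [0.4895, -0.2771, 0.3172]
ee_rot: [-2.552, -1.831, 0.0]
force: [-5.1, 2.5, 3.7]
width: 0.295
gripper_force: 45.0
```

```bash
python3 -m creep '[[0,-0.001,0,0,0.1],[0,0,-0.003,0,0.1],[0,0,-0.003,0,0.1],[0,0,-0.003,0,0.1],[0,0,-0.003,0,0.1],[0,0,0,0,0.1]]'; python3 -m creep '[[0,0,-0.002,0,0.1],[0,0,-0.002,0,0.1],[0,0,-0.002,0,0.1],[0,0,-0.002,0,0.1],[0,0,0,0,0.1]]'
```

```text
clock: 7.45
position: [0.4893, -0.2769, 0.3295]
ee_rot: [2.552, 1.831, 0.001]
force: [4.0, -2.9, -8.6]
width: 0.294
gripper_force: 45.0
clock: 7.95
position: [0.4893, -0.2769, 0.3372]
ee_rot: [2.552, 1.831, 0.0]
force: [5.2, -3.4, -11.4]
width: 0.299
gripper_force: 45.0
```

```bash
python3 -m creep '[[0,0.0005,-0.0015,0,0.1],[0,0,-0.0015,0,0.1],[0,0,0,0,0.1]]'|grep -E "pos|force"; python3 -m creep '[[0,0,-0.001,0,0.1],[0,0,-0.001,0,0.1],[0,0,0,0,0.1]]'|grep -E "pos|force"; python3 -m creep '[[0,0,-0.001,0,0.1],[0,0,0,0,0.1]]'|grep -E "pos|force"
```

```text
position: [0.4893, -0.277, 0.3399]
force: [4.2, -3.5, -11.1]
gripper_force: 45.0
position: [0.4893, -0.2769, 0.3418]
force: [4.2, -3.7, -13.0]
gripper_force: 45.0
position: [0.4893, -0.277, 0.3428]
force: [3.5, -3.9, -13.1]
gripper_force: 45.0
```

```bash
python3 -m creep '[[0,0,-0.001,0,0.1],[0,0,0,0,0.1]]'|grep -E "pos|force"; python3 -m creep '[[0,0,-0.001,0,0.1],[0,0,0,0,0.1]]'|grep -E "pos|force"
```

```text
position: [0.4893, -0.2769, 0.3437]
force: [4.6, -3.8, -13.4]
gripper_force: 45.0
position: [0.4893, -0.2769, 0.3447]
force: [4.4, -3.5, -13.2]
gripper_force: 45.0
```

```bash
python3 -m creep '[[0,0,-0.001,0,0.1],[0,0,0,0,0.1]]'|grep -E "pos|force"; python3 -m creep '[[0,0,-0.001,0,0.1],[0,0,0,0,0.1]]'|grep -E "pos|force"
```

```text
position: [0.4893, -0.2769, 0.3456]
force: [4.5, -4.0, -14.9]
gripper_force: 45.0
position: [0.4893, -0.2769, 0.3466]
force: [4.5, -4.3, -13.6]
gripper_force: 45.0
```

```bash
python3 -m creep '[[0,0,-0.001,0,0.1],[0,0,0,0,0.1]]'|grep -E "pos|force"; python3 -m creep '[[0,0,-0.001,0,0.1],[0,0,0,0,0.1]]'|grep -E "pos|force"
```

```text
position: [0.4893, -0.2769, 0.3476]
force: [5.0, -3.7, -14.7]
gripper_force: 45.0
position: [0.4893, -0.277, 0.3486]
force: [4.0, -3.8, -14.4]
gripper_force: 45.0
```

```bash
python3 -m creep '[[0,0,-0.001,0,0.1],[0,0,0,0,0.1]]'|grep -E "pos|force:"; python3 -m creep '[[0,0,-0.001,0,0.1],[0,0,0,0,0.1]]'|grep -E "pos|force:"
```

```text
position: [0.4893, -0.277, 0.3496]
force: [4.4, -3.9, -13.2]
gripper_force: 45.0
position: [0.4893, -0.277, 0.3507]
force: [4.2, -3.6, -12.5]
gripper_force: 45.0
```

```bash
python3 -m creep '[[0,0,-0.001,0,0.1],[0,0,0,0,0.1]]'|grep -E "pos|force:"
python3 - <<'E'
from h import *
t=cams.get_image("scene")
a=cv2.resize(t["image"][155:255,250:350],(600,600),interpolation=cv2.INTER_CUBIC)
cv2.imwrite("pics/s3.png",a)
v=[.489,-.277,.0147]
for z in [.145,.164,.180,.196,.212]: print(z,(np.array(proj(t,[v[0],v[1],v[2]+z]))-[250,155])*6)
E
```

```text
position: [0.4893, -0.277, 0.3518]
force: [4.7, -4.2, -13.2]
gripper_force: 45.0
0.145 [290.73516653 407.99829559]
0.164 [288.28699336 362.96948701]
0.18 [286.17667169 324.15472019]
0.196 [284.02027284 284.49246414]
0.212 [281.81627108 243.95465612]
```

View pics/s3.png

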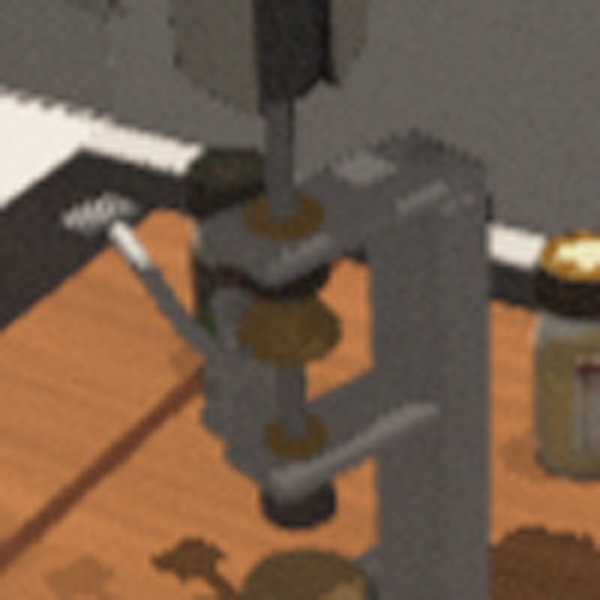

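The collar's underside is at about 178 mm, close to the 180 mm gate. I'll keep drawing it up a little at a time, aiming for the faintest buffer touch.

```bash
python3 -m creep '[[0,0,-0.001,0,0.1],[0,0,0,0,0.1],[0,0,0,0,0.1]]'|grep -E "pos|force:"; python3 -m creep '[[0,0,0,0,0.1]]'|grep -E "^force:"
```

```text
position: [0.4893, -0.277, 0.3528]
force: [3.9, -3.0, -11.9]
gripper_force: 45.0
force: [3.7, -2.6, -12.2]
```

```bash
python3 -m creep '[[0,0,-0.001,0,0.1],[0,0,0,0,0.1]]'|grep -E "pos|force:"; python3 -m creep '[[0,0,0,0,0.1]]'|grep -E "^force:"
```

```text
position: [0.4893, -0.277, 0.3538]
force: [4.5, -4.1, -11.5]
gripper_force: 45.0
force: [3.1, -3.3, -11.8]
```

```bash
python3 -m creep '[[0,0,-0.001,0,0.1],[0,0,0,0,0.1]]'|grep -E "pos|force:"; python3 -m creep '[[0,0,0,0,0.1]]'|grep -E "^force:"
```

```text
position: [0.4893, -0.2769, 0.3548]
force: [3.9, -2.8, -12.8]
gripper_force: 45.0
force: [4.4, -4.4, -12.8]
```

```bash
python3 -m creep '[[0,0,-0.001,0,0.1],[0,0,0,0,0.1]]'|grep -E "pos|force:"; python3 -m creep '[[0,0,0,0,0.1]]'|grep -E "^force:"
```

```text
position: [0.4893, -0.277, 0.3557]
force: [4.3, -3.3, -12.3]
gripper_force: 45.0
force: [4.0, -3.0, -12.6]
```

```bash
python3 -m creep '[[0,0,-0.001,0,0.1],[0,0,0,0,0.1]]'|grep -E "pos|force:"; python3 -m creep '[[0,0,0,0,0.1]]'|grep -E "^force:"
```

```text
position: [0.4893, -0.277, 0.3568]
force: [3.4, -3.6, -10.9]
gripper_force: 45.0
force: [4.1, -3.7, -11.1]
```

```bash
python3 -m creep '[[0,0,-0.001,0,0.1],[0,0,0,0,0.1]]'|grep -E "pos|force:"; python3 -m creep '[[0,0,0,0,0.1]]'|grep -E "^force:"
```

```text
position: [0.4893, -0.2769, 0.3578]
force: [4.6, -4.2, -13.7]
gripper_force: 45.0
force: [3.2, -3.6, -14.0]
```

Force stepped up about 3 N, which suggests buffer contact. I'll test the catch by easing down: the load should transfer to the sear.

```bash
python3 -m creep '[[0,0,0.001,0,0.1],[0,0,0.001,0,0.1],[0,0,0,0,0.1]]'|grep -E "pos|force:"; python3 -m creep '[[0,0,0.001,0,0.1],[0,0,0,0,0.1]]'|grep -E "pos|force:"
```

```text
position: [0.4893, -0.277, 0.3561]
force: [2.4, -3.0, -8.9]
gripper_force: 45.0
position: [0.4893, -0.277, 0.3558]
force: [-0.2, 0.7, 0.1]
gripper_force: 45.0
```

The load is at zero and the striker rests on the sear. Now release.

```bash
python3 -m creep '[[0,0,-0.0003,0,1],[0,0,0,0,1],[0,0,0,0,1],[0,0,0,0,1],[0,0,0,0,1],[0,0,0,0,1]]' ; python3 -m creep '[[0,0,-0.02,0,1],[0,0,-0.03,0,1],[0,0,-0.03,0,1],[0,0,0,0,0],[0,0,0,0,0]]'
python3 - <<'E'
from h import *
t=cams.get_image("scene")
a=cv2.resize(t["image"][130:255,240:350],(528,600),interpolation=cv2.INTER_CUBIC)
cv2.imwrite("pics/s4.png",a)
s=readout.observe();M=R.from_rotvec(s['ee_rot']).as_matrix()
print(M.round(3),M.T@(np.array([.523,-.178,.209+.066+.03])-s['position']))
p=cams.get_image("wrist");find(p,"trip_pad",s);print(proj(p,(.523,-.178,.209),s));cv2.imwrite("pics/w4.png",p["image"])
E
```

```text
clock: 13.6
position: [0.4894, -0.277, 0.3555]
ee_rot: [-2.553, -1.831, -0.0]
force: [0.6, -1.1, 0.1]
width: 0.77
gripper_force: 0.0
clock: 14.1
position: [0.4895, -0.2772, 0.4358]
ee_rot: [2.552, 1.831, 0.001]
force: [0.5, 0.2, 0.1]
width: 0.874
gripper_force: 0.0
[[ 0.32   0.947 -0.   ]
 [ 0.947 -0.32   0.001]
 [ 0.    -0.    -1.   ]] [0.10435985 0.0003149  0.13003584]
trip_pad 0.7 [ 0.5121 -0.1926  0.2093] px 317.0 95.0
(np.float64(323.1176496802722), np.float64(76.027788969667))
```

View pics/s4.png

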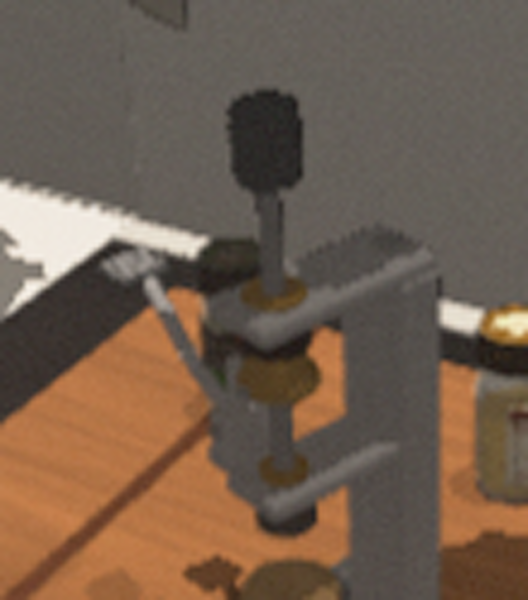

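The striker stays cocked on its own, with the knob high at (265,140) in the crop and the collar under the crown. Now I'll move above the pad with the fingers shut.

```bash
python3 -m creep '[[0.035,0,0,0,0],[0.035,0,0,0,0],[0.034,0,0,0,0],[0,0,0.04,0,0],[0,0,0.04,0,0],[0,0,0.04,0,0],[0,0,0.02,0,0],[0,0,0,0,0],[0,0,0,0,0],[0,0,0,0,0]]'
python3 - <<'E'
from h import *
s=readout.observe();M=R.from_rotvec(s['ee_rot']).as_matrix()
print(M.T@(np.array([.523,-.178,.209+.066])-s['position']))
t=cams.get_image("scene");find(t,"trip_pad")
p=cams.get_image("wrist")
a=cv2.resize(t["image"][130:255,240:350],(352,400),interpolation=cv2.INTER_CUBIC)
cv2.imwrite("pics/s5.png",np.hstack([a,p["image"][:,160:480]]))
E
```

```text
clock: 15.25
position: [0.5233, -0.179, 0.2968]
ee_rot: [2.552, 1.83, 0.002]
force: [-0.6, -0.1, 0.5]
width: 0.002
gripper_force: 0.0
[ 0.00085417 -0.00061767  0.02176742]
trip_pad 0.82 [ 0.5126 -0.2107  0.1915] px 277.0 197.0
```

View pics/s5.png

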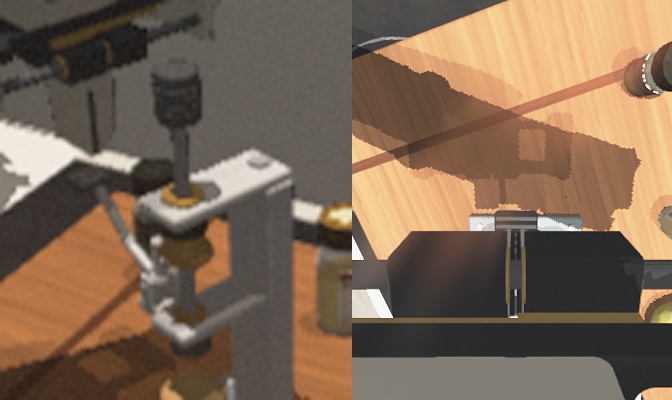

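Fingertips are over the pad, which is at (516,218) in the right half. Lower to contact, then press slowly.

```bash
python3 -m creep '[[0.0005,0,0.008,0,0],[0,0,0.006,0,0],[0,0,0.004,0,0],[0,0,0.002,0,0],[0,0,0,0,0]]' |grep -E "pos|force:"; python3 -m creep '[[0,0,0.002,0,0],[0.001,0,0.002,0,0],[0.001,0,0.002,0,0],[0,0,0,0,0]]' |grep -E "pos|force:"
```

```text
position: [0.5228, -0.1776, 0.2754]
force: [-1.5, 2.4, 5.7]
gripper_force: 2.2
position: [0.5239, -0.1751, 0.2695]
force: [0.7, 3.3, 4.0]
gripper_force: 2.0
```

```bash
python3 -m creep '[[0.001,0,0.002,0,0],[0.001,0,0.002,0,0],[0,0,0,0,0]]' |grep -E "pos|force:"
```

```text
position: [0.524, -0.1743, 0.2652]
force: [0.8, 0.6, 0.5]
gripper_force: 0.0
```

Run:
```python
from h import *
t=cams.get_image("scene")
find(t,"knob_mid");find(t,"cap");find(t,"trip_pad")
a=cv2.resize(t["image"][130:280,240:350],(440,600),interpolation=cv2.INTER_CUBIC)
cv2.imwrite("pics/s6.png",a)
print(readout.observe()["force"])
```

```text
knob_mid 0.73 [ 0.4792 -0.2808  0.2709] px 295.0 179.0
cap 0.85 [ 0.4769 -0.2813  0.0815] px 299.0 256.0
trip_pad 0.5 [ 0.5091 -0.2174  0.1797] px 280.0 203.0
[ 0.30562392 -0.4058502   0.14551635]
```

View pics/s6.png

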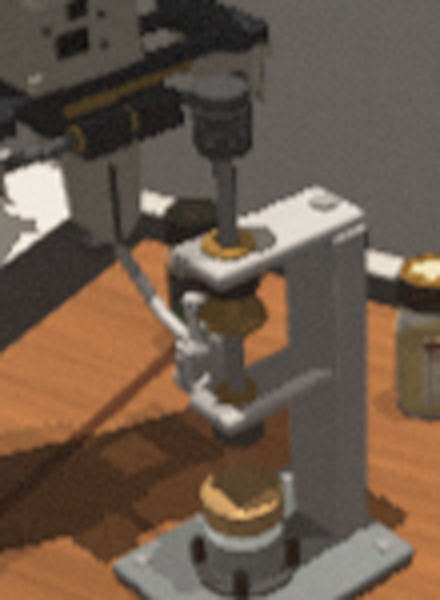

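Run:
```python
from h import *
s=readout.observe();print(s["position"],s["force"])
p=cams.get_image("wrist")
cv2.imwrite("pics/w7.png",cv2.resize(p["image"][150:350,220:420],(600,600)))
print((np.array(proj(p,s["position"]+np.array([0,0,-.066]),s))-[220,150])*3)
```

```text
[ 0.52396829 -0.17464981  0.26546412] [ 0.30562392 -0.4058502   0.14551635]
[307.47888597 293.7149644 ]
```

View pics/w7.png

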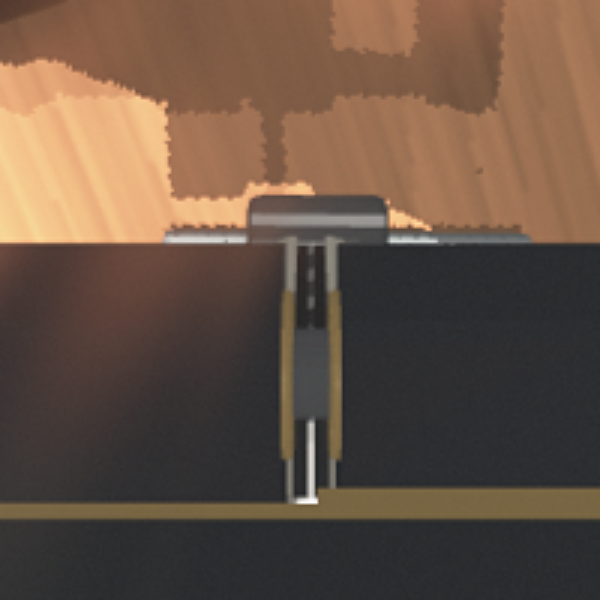

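The pad is still squarely under the tips, so I'll continue pressing gently. I've used all 10 pictures, so I'll rely on numbers from here.

```bash
python3 -m creep '[[0.0005,0,0.001,0,0],[0,0,0,0,0]]' |grep -E "pos|force:"; python3 -m creep '[[0.0005,0,0.001,0,0],[0,0,0,0,0]]' |grep -E "pos|^force:"
cat > k.py <<'E'
from h import *
t=cams.get_image("scene");b=[]
for n in ["knob_mid","striker","cap"]: find(t,n,k=1)
g=t["image"][:,:,:].max(2)
print("row dark cols 290-302:",[int(g[r,290:302].mean()) for r in range(140,196,3)])
E
python3 k.py
```

```text
position: [0.5243, -0.1738, 0.2644]
force: [-0.4, -0.7, 0.3]
gripper_force: 0.1
position: [0.5245, -0.1733, 0.2635]
force: [-0.2, -0.9, 1.7]
knob_mid 0.74 [ 0.4849 -0.2813  0.1804] px 299.0 216.0
striker 0.83 [ 0.4809 -0.2831  0.177 ] px 299.0 219.0
cap 0.67 [ 0.4722 -0.2875  0.0747] px 300.0 260.0
row dark cols 290-302: [32, 52, 85, 67, 60, 94, 100, 100, 99, 99, 90, 93, 49, 54, 49, 48, 49, 83, 148]
```

The knob now reads low, so the striker has tripped. I'll retract upward, then measure the knob's final height against the starting picture by template matching.

```bash
python3 -m creep '[[0,0,-0.005,0,0],[0,0,-0.01,0,0],[0,0,-0.02,0,0],[0,0,-0.03,0,0],[0.03,0,-0.04,0,0],[0.04,0,-0.03,0,0],[0.04,0,0,0,0],[0.04,0,0,0,0],[0,0,0,0,0],[0,0,0,0,0]]'
python3 - <<'E'
from h import *
t=cams.get_image("scene");i=t["image"];o=cv2.imread("pics/scene0.png")
for nm,(r0,r1,c0,c1) in {"knob":(167,192,288,305),"cap":(246,264,288,313),"garlic":(300,335,376,410),"lemon":(230,262,372,404),"salt":(254,298,384,412),"spice":(192,240,334,360),"base":(266,294,268,342),"pad":(180,190,260,274)}.items():
    T=o[r0:r1,c0:c1];S=i[r0-8:r1+8,c0-8:c1+8]
    m=cv2.matchTemplate(cv2.resize(S,None,fx=4,fy=4,interpolation=3),cv2.resize(T,None,fx=4,fy=4,interpolation=3),cv2.TM_CCOEFF_NORMED)
    _,v,_,l=cv2.minMaxLoc(m);print(nm,round(v,3),(np.array(l)-32)/4)
for z in (.254,.249,.063,.058): print(z,np.round(proj(t,(.489,-.277,.0147+z)),1))
E
```

```text
clock: 18.45
position: [0.5726, -0.0302, 0.3989]
ee_rot: [2.55, 1.834, -0.001]
force: [-0.2, -1.1, 0.5]
width: 0.006
gripper_force: 0.0
knob 0.847 [0. 0.]
cap 0.89 [0. 2.]
garlic 0.998 [0. 0.]
lemon 0.998 [0. 0.]
salt 0.997 [0. 0.]
spice 0.998 [0. 0.]
base 0.997 [0. 0.]
pad 0.998 [0. 0.]
0.254 [296.  177.2]
0.249 [296.1 179.4]
0.063 [300.1 253.3]
0.058 [300.2 255.1]
```

Run:
```python
from h import *
i=cams.get_image("scene")["image"];o=cv2.imread("pics/scene0.png")
for n,q in(("old",o),("new",i)):
    g=q.max(2);print(n,g[160:200,294:299].mean(1).astype(int).tolist());print(" cap",g[240:275,293:298].mean(1).astype(int).tolist())
```

```text
old [100, 100, 100, 100, 101, 101, 101, 98, 96, 96, 95, 95, 88, 71, 54, 51, 56, 54, 47, 54, 53, 56, 52, 52, 53, 47, 48, 52, 65, 71, 72, 72, 76, 122, 139, 182, 224, 215, 187, 139]
 cap [172, 170, 173, 178, 180, 178, 160, 117, 77, 69, 66, 66, 96, 112, 135, 182, 203, 196, 164, 122, 104, 104, 110, 133, 156, 155, 130, 100, 85, 86, 84, 85, 86, 88, 91]
new [101, 101, 100, 102, 101, 100, 101, 101, 102, 97, 96, 95, 96, 94, 95, 80, 55, 49, 49, 54, 55, 55, 55, 48, 49, 48, 51, 50, 47, 51, 63, 73, 75, 115, 130, 180, 223, 214, 185, 138]
 cap [171, 171, 172, 177, 179, 177, 175, 175, 161, 116, 87, 82, 66, 71, 92, 122, 149, 189, 206, 190, 149, 108, 106, 106, 112, 126, 124, 97, 84, 85, 85, 83, 84, 88, 91]
```

The knob and cap are both 2 px lower than at the start, which is the expected 5 mm. The cap is home, everything else is unmoved, and the robot is clear.

```bash
python3 -c "
from cell import workorder
print(workorder.sign_off())"
```

```text
the job is handed in; nothing more can be done
None
```

The striker was cocked and held by itself, one gentle press of the lever drove the cap about 5 mm down, fully home by the camera, nothing else visibly moved (the second spice jar was not checked), and the job is handed in.

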